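# Press a bush flush in a link with the hand bushing press

### The arm

A 6-joint arm with a two-finger parallel gripper is mounted at the origin on a cart in front of the work surface, level with it; the furniture and walls round the work are solid. World frame = base frame: x ahead of the robot, y to its left, z up, the work surface at z = 0. Lengths are in m, angles in rad, forces in N, time in s.
With the tool pointing down it reaches from about 0.375 to 0.825 m from the base axis. Payload 5.5 kg.
Tool frame: the origin (TCP) lies between the finger pads; the fingertips stand 11 mm ahead of it and the grasp point (between the pads) lies 8 mm behind it (arm.tips_ahead is the distance from the TCP to the fingertips, in m); z points along the fingers, y is the line along which they close (so a half turn about z gives the same grasp; the last joint's range is limited). The gripper opens to 85 mm and grips with 20 to 120 N. Pads are 22 mm wide; open, the fingers measure 114 mm over their backs; the gripper's body (76 mm by 85 mm) begins 54 mm behind the grasp point. The pads swing forward as they close: fully open they stand 13 mm farther back than shut.
Start: joints at [-1.138, 0.314, -0.047, 1.21, 0, 1.571], TCP at [0.252, -0.545, 0.242] pointing down, gripper open.
Joint ranges: [-2.67, 2.67], [-0.69, 1.73], [-1.03, 1.25], [-2.08, 2.16], [-1.42, 1.45], [-3.14, 3.14]. Speed limits (rad/s): [2.39, 2.39, 3.01, 3.14, 3.14, 3.14].

### API

Orientations are given as a rotation vector (axis times angle).
In Python, from plant import arm, cams, workorder, spotter gives the robot as it stands. The module is installed in compiled form; this text tells all that it offers.
- The arm moves only by the shell command python3 -m handwheel 'ROWS' [FORCE]. ROWS is JSON, a list of rows, each a list of 7 numbers: the turn, a rotation vector about the tool's x, y, z in degrees, then the shift along the tool's x, y, z in m, then the opening, from 0 (shut) to 1 (fully open). A call has 1 to 5 rows; each row is the pose to reach, as a shift and turn from the pose commanded when the call began, along the tool's axes at that moment; what a row does not reach only later rows make up. A row lasts 1/10 s, in which the tool goes at most 50 mm and 8.59 degrees, less where a joint would pass 70% of its speed; a pose out of reach is approached as far as the arm can. A call with a gripper value outside its range is refused whole. The fingers move at their own pace and stop on an object; FORCE is the grip in N (left out, the last holds). Time passes only in rows, so rows that repeat a pose let the fingers close. It gives the time, the measured TCP pose, the force, the opening and the grip force at its end, in the units of the state.
- arm.observe(): the state, without advancing time (a new reading comes with each control period).
- cams.read_camera(name): name is "scene" or "side" or "wrist"; returns the picture (384x512x3 uint8, red, green, blue); there is no depth.
- cams.camera_info(name): a dict with "K" (3x3 intrinsics, pixels), "pose" (4x4, takes a point from camera to world coordinates). Camera axes: x right, y down, z forward; pixel columns grow to the right and rows downward; lengths in m; the calibration is good to about 2 mm. A picture is of the moment at which its call begins: read the wrist's pose just before it. camera_info takes no time and is no camera call; for the wrist camera it gives the pose at the moment of the call.
- workorder.hand_in(): hands the job in; it is judged then, once.
Trained networks look in the newest picture that a camera, given by its name, has taken for a name from the list of things; names that differ only in an ending like _2 or _b are one class to them, and where a whole thing is asked for, a point or a joint stands for the part that bears it (a point fixed in the world has none). Each returns a list of dicts, best first, with "p" (0 to 1); they miss things now and then, are a little off and sometimes report something else, mostly with a low value. They report only what shows in the picture. A call takes as long as a camera call.
- spotter.spot_in(thing, camera): "xyz" ([x, y, z] in m, in world coordinates, good to about 4 mm: the middle of the surface that is visible of it).
The state is a dict: "clock": time; "q": joint angles; "qvel": joint speeds; "joint_efforts": joint torques, N m; "tool_pos": TCP position; "tool_rot": TCP orientation; "ft_force": force on the tool from outside, world axes, zero at the start; "moment": the same for the moment, N m; "width": opening from 0.0 (shut) to 1.0 (fully open); "gripper_force": force on a finger pad.
Only numpy, scipy, OpenCV 4.12 (cv2) and the standard library are available. Lean on these libraries where they do the work, as an engineer would, in place of code of your own. Each camera call takes 0.05 s, during which the arm holds its last target. There are 200 camera calls.

### The job

Slide the link under the bushing press until it sits against the end stop. Then turn the press's T-head until its cross pin drops into the collar's slot, and press the head down, past the soft stop where the foot lands on the link and on to the firm stop, so that the bush is flush; press firmly but do not force it. Let the head come all the way up again, leave the link seated, and leave the vial and the loupe where they are.

Things in the scene. Friction and masses are not known exactly. Their poses are not given: they have to be found in the camera images.
- press: Green C-frame hand press, fixed on the worktop, 182 x 92 mm on plan. Origin: on the worktop right under the punch axis; z up, x the feed direction (work goes in along +x; the column stands 48 to 88 mm beyond the axis). Its flat steel bed reaches from x = -86 to +18 mm, 60 mm wide, top at z = 22 mm.
- press_nest (a point): Point of the bed's top on the punch axis, where the link's bore must come to lie. Axes as the press.
- end_stop (a point): Foot of the end stop's face, 14 mm beyond the punch axis; the stop rises 12 mm above the bed. Two guide rails, 30 mm apart and 9 mm above the bed, run from it 56 mm towards -x and there flare out for another 15 mm. In front of them the bed is open. Axes as the press.
- slot_top (a point): Centre of the top of the steel collar on the press's round barrel (35 mm across, top at z = 120 mm; axes as the press). One straight slot, 8 mm wide and 26 mm deep, crosses the collar. The collar is clamped at some angle: its slot lies within 0.3 rad of the press's x, either way. No reading tells how far; it is seen as a notch at front and back, or felt.
- head: Plunger's T-head: dark steel bar 48 long, 12 thick, 18 mm high on a 14 mm shaft. Origin: middle of its flat top, 168 mm above the worktop at rest; x along the bar. Turns easily (0.02 N m) about the upright axis, from 0.5 rad clockwise (from above) of the press's x to 1.3 rad anticlockwise; starts 0.5 to 1.1 rad anticlockwise. Springs lift it when let go.
- cross_pin (a point): Middle of the steel cross pin through the shaft, 44.5 mm below the head's top, 5 mm thick, 39 mm long, along the bar. At rest it hangs 1 mm above the barrel. Unless it agrees with the slot within about 0.08 rad it lands on the barrel after 1 mm and blocks the head: a false stop. Lined up, it drops into the slot and the head can go down.
- foot: Hold-down foot, a 25 mm steel ring below the barrel, moving with the head; origin: centre of its lower face, at rest 12 mm above a seated link. The head goes 12 mm against 1.5 to 3.5 N until the foot lands on the link (soft first stop), then 8.5 mm against 7 to 11 N, plus 4 N to drive the bush, to a solid second stop: head top at 147.5 mm. Over 50 N marks the link.
- link: Bare aluminium link lying loose in the mouth of the rails, 84 x 28 x 12 mm, two 28 mm round bosses joined by a narrower web. Origin: middle of its underside; x along it towards the boss with the bush; z up. It starts 15 to 35 mm short of its seat. Seated, its far end touches the end stop and its near end (the plain eye) is 70 mm before the punch axis, on the open bed.
- bore (a point): Centre of the link's bore at the underside, 28 mm from the link's origin along its x, with the bush in it. Axes as the link.
- bush (a joint): How far (m) the bush, a brass ring 13 mm across and 12 mm long, is pressed into the link: at 0 its top stands 8.2 mm above the link, at 0.008 it is flush (0.2 mm proud) and stops. Starts between 0 and 0.002; stays where it is pressed.
- vial: Corked glass vial, 24 mm across, 54 mm high, standing to the right of the press (-y side), 80 to 97 mm from the punch axis. Origin: middle of its underside.
- loupe: Black eye loupe, 39 mm across, 33 mm high, standing to the left of the press (+y side), 78 to 89 mm from the punch axis. Origin: middle of its underside.

How it is judged:
On the way, in this order (a step that is already met when the one before it is completed fails the run):
1. the link is seated against the end stop, its bore under the punch, the bush not yet pressed (horizontal distance between bore and press_nest below 0.0025 m and value of joint bush below 0.004 m), for 0.2 s.
2. the cross pin is in its slot and the head has gone down (z of head in the frame of press below 0.164 m), for 0.05 s.
3. the head is at the firm second stop and the bush is flush (z of head in the frame of press below 0.149 m and value of joint bush above 0.007 m and horizontal distance between bore and press_nest below 0.0025 m), for 0.1 s.
At the end, for the whole second after the job is handed in: The bush is flush within 1.2 mm, the link lies on the bed at rest with its bore within 3 mm of the punch axis, and the head is back up within 1.5 mm of its rest height (value of joint bush above 0.007 m and horizontal distance between bore and press_nest below 0.003 m and z of link in the frame of press below 0.0235 m and z of head in the frame of press above 0.1665 m and linear speed of each of link, head below 0.01 m/s); the robot touches nothing.
It fails at once if the press bears on the link with more than 50 N (contact force between foot and link above 50 N).
It fails at once if the vial or the loupe is moved by more than 20 mm (distance of any of vial, loupe from where it was at the start of the episode above 0.02 m).
It also fails if it takes over 64 s, if anything falls off the work surface, if the arm or the gripper's body presses on something with over 40 N, if the wrist force passes 120 N, or if a joint passes its speed limit or range.

## Working session

There is one attempt and no reset: what is moved stays moved. The work goes in short steps, Python scripts to look and compute and a shell command to move; the robot and the scene stay as the last step left them, time stands still between calls to the robot, and variables do not carry over. Pictures are saved under pics/ and viewed, at most 10 in all, crops included, and the job is handed in when it is done.

```bash
mkdir -p pics; python3 - <<'E'
from plant import arm,cams,spotter
import cv2,numpy as np
s=arm.observe();print(s['clock'],s['tool_pos'],s['tool_rot'],s['width'],arm.tips_ahead)
ims=[]
for c in("scene","side"):
    im=cams.read_camera(c);ims.append(im)
    i=cams.camera_info(c);print(c,np.round(i['K'],1).tolist(),np.round(i['pose'],3).tolist())
    for t in("press","head","link","vial","loupe","bush","cross_pin"):
        print(t,[(np.round(d['xyz'],3).tolist(),round(d['p'],2)) for d in spotter.spot_in(t,c)[:2]])
v=np.vstack(ims);v=cv2.resize(np.hstack(ims),(800,300))
for n,i in zip(("scene","side"),ims):cv2.imwrite(f"pics/{n}0.png",cv2.cvtColor(cv2.resize(i,(800,600),interpolation=cv2.INTER_CUBIC),cv2.COLOR_RGB2BGR))
E
```

```text
0.0 [ 0.25142912 -0.54417032  0.24144069] [-3.06671734e+00 -6.74231118e-01  5.54936477e-04] 0.9963315674010078 0.011
scene [[433.8, 0.0, 258.3], [0.0, 433.8, 186.8], [0.0, 0.0, 1.0]] [[-0.698, -0.435, 0.568, 0.068], [-0.716, 0.432, -0.549, 0.424], [-0.007, -0.79, -0.613, 0.626], [0.0, 0.0, 0.0, 1.0]]
press [([0.569, -0.025, 0.032], 0.78), ([0.509, -0.068, 0.033], 0.33)]
head [([0.564, -0.032, 0.158], 0.52)]
link [([0.51, -0.069, 0.03], 0.76)]
vial []
loupe [([0.51, 0.023, 0.02], 0.72)]
bush [([0.539, -0.056, 0.042], 0.61), ([0.569, -0.022, 0.031], 0.46)]
cross_pin [([0.566, -0.034, 0.162], 0.63)]
side [[392.4, 0.0, 259.0], [0.0, 392.4, 192.0], [0.0, 0.0, 1.0]] [[0.976, -0.129, 0.178, 0.402], [-0.219, -0.494, 0.842, -0.767], [-0.021, -0.86, -0.51, 0.558], [0.0, 0.0, 0.0, 1.0]]
press [([0.576, -0.044, 0.03], 0.8)]
head [([0.569, -0.042, 0.156], 0.58)]
link [([0.518, -0.078, 0.032], 0.57), ([0.622, -0.116, 0.032], 0.48)]
vial [([0.517, -0.073, 0.031], 0.73), ([0.619, -0.115, 0.032], 0.67)]
loupe [([0.511, 0.015, 0.022], 0.82)]
bush [([0.515, -0.08, 0.033], 0.39)]
cross_pin [([0.569, -0.045, 0.159], 0.79), ([0.517, -0.079, 0.031], 0.19)]
```

View pics/scene0.png

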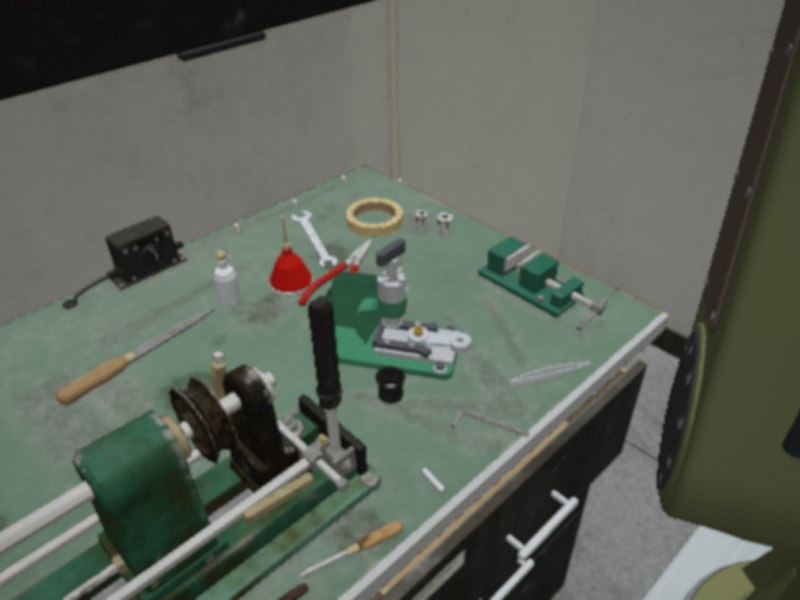

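View pics/side0.png

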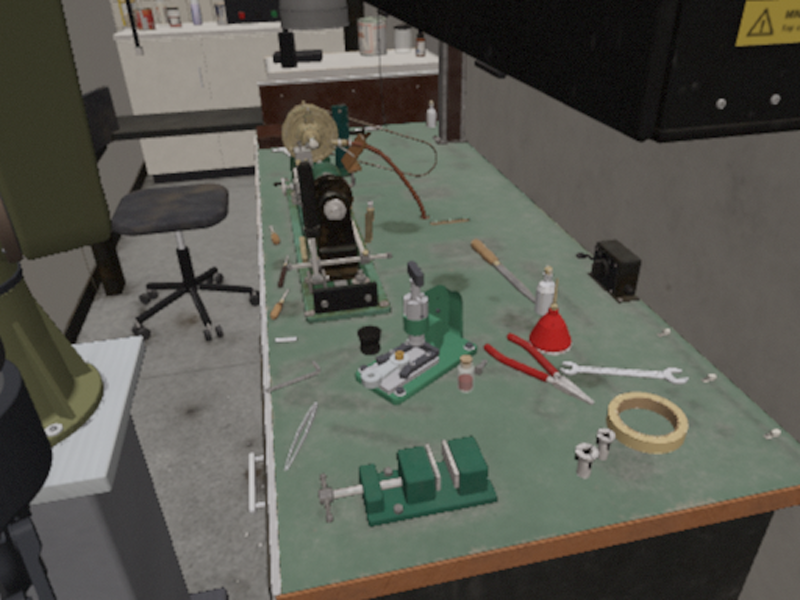

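The press stands with its feed along roughly +35° (the link at about (410,345) in the scene picture, the head at (390,250)). The vial is at side (466,372) and the loupe at side (370,340). Next I'll move above the press for a close look.

```bash
cat > h.py <<'E'
from plant import arm,cams,spotter
import numpy as np,cv2
from scipy.spatial.transform import Rotation as R
def state():
    s=arm.observe();return s,np.array(s['tool_pos']),R.from_rotvec(s['tool_rot'])
def to(xyz,yaw=None):
    """tool-frame turn (deg) and shift to a world TCP pose pointing down, tool x at yaw"""
    s,p,r=state();d=r.inv().apply(np.array(xyz)-p)
    x=r.apply([1,0,0]);y0=np.arctan2(x[1],x[0])
    t=r.inv()*(R.from_euler('z',y0 if yaw is None else yaw)*R.from_euler('x',np.pi))
    print('t',round(s['clock'],2),'pos',p.round(4),'yaw',round(y0,4),'tilt',round(float(r.apply([0,0,1])[2]),5),'| turn',np.degrees(t.as_rotvec()).round(2),'shift',d.round(4))
def ray(px,cam,z,info=None):
    i=info or cams.camera_info(cam);K=np.array(i['K']);T=np.array(i['pose'])
    d=T[:3,:3]@np.linalg.solve(K,[px[0],px[1],1]);return T[:3,3]+d*(z-T[2,3])/d[2]
def proj(X,i):
    T=np.array(i['pose']);c=T[:3,:3].T@(np.array(X)-T[:3,3]);c=np.array(i['K'])@c;return c[:2]/c[2]
def save(im,n,box=None,sz=(800,600)):
    if box: im=im[box[1]:box[3],box[0]:box[2]]
    cv2.imwrite(f'pics/{n}.png',cv2.cvtColor(cv2.resize(im,sz,interpolation=cv2.INTER_CUBIC),cv2.COLOR_RGB2BGR))
E
python3 - <<'E'
from h import *
s,p,r=state();T=np.array(cams.camera_info('wrist')['pose'])
print('cam in tool',r.inv().apply(T[:3,3]-p).round(4),'\n',(r.as_matrix().T@T[:3,:3]).round(3))
to([0.46,-0.13,0.29],0.6)
E
```

```text
cam in tool [ 0.0757  0.0004 -0.1322] 
 [[-0.002 -0.954 -0.299]
 [ 1.    -0.002 -0.   ]
 [-0.    -0.299  0.954]]
t 0.8 pos [ 0.2517 -0.5447  0.2423] yaw 0.4328 tilt -1.0 | turn [ 0.    0.   -9.58] shift [ 0.3631 -0.2891 -0.0477]
```

```bash
python3 -c "
from h import *
to([0.53,-0.065,0.29])"; python3 -m handwheel '[[0,0,8,0.04,-0.03,-0.01,1],[0,0,16,0.08,-0.06,-0.02,1],[0,0,24,0.12,-0.09,-0.03,1],[0,0,32,0.16,-0.12,-0.04,1],[0,0,40,0.20,-0.15,-0.05,1]]'; python3 -c "
from h import *
to([0.53,-0.065,0.29])"
```

```text
t 0.8 pos [ 0.2517 -0.5447  0.2423] yaw 0.4328 tilt -1.0 | turn [0. 0. 0.] shift [ 0.4539 -0.3187 -0.0477]
clock: 1.3
tool_pos: [0.3658, -0.3327, 0.2907]
tool_rot: [3.115, -0.406, 0.001]
ft_force: [0.6, -0.6, -0.4]
width: 1.001
gripper_force: 0.0
t 1.3 pos [ 0.3658 -0.3327  0.2907] yaw -0.2594 tilt -1.0 | turn [ 0.01 -0.04 -0.  ] shift [ 0.09   -0.3009  0.0007]
```

```bash
python3 -m handwheel '[[0,0,8,0.015,-0.045,0,1],[0,0,16,0.03,-0.09,0,1],[0,0,24,0.045,-0.135,0,1],[0,0,32,0.06,-0.18,0,1],[0,0,40,0.075,-0.225,0,1]]' | head -2; python3 -c "
from h import *
to([0.53,-0.065,0.29])"
```

```text
clock: 1.8
tool_pos: [0.3829, -0.2839, 0.2903]
t 1.8 pos [ 0.3829 -0.2839  0.2903] yaw -0.7034 tilt -0.99508 | turn [-5.67  0.41 -0.02] shift [-0.0294 -0.2608  0.0264]
```

```bash
python3 -c "
from h import *
s,p,r=state();print(np.round(s['q'],3),np.round(s['qvel'],3),np.round(s['ft_force'],1))"; python3 -m handwheel '[[0,0,0,0,0,0,1],[0,0,0,0,0,0,1]]'; python3 -c "
from h import *
s,p,r=state();print(np.round(s['q'],3),np.round(s['qvel'],3),np.round(s['ft_force'],1))
to([0.53,-0.065,0.29])"
```

```text
[-0.704  0.069 -0.241  1.268  0.099  3.141] [-0.573 -0.104 -0.127  0.014  0.239  0.001] [ 0.3 -1.1 -0.5]
clock: 2.0
tool_pos: [0.3823, -0.2846, 0.2903]
tool_rot: [-2.859, 1.052, -0.041]
ft_force: [0.2, -0.1, -0.9]
width: 0.998
gripper_force: 0.0
[-0.706  0.069 -0.241  1.268  0.098  3.141] [ 0.016  0.005  0.005 -0.002 -0.    -0.001] [ 0.2 -0.1 -0.9]
t 2.0 pos [ 0.3823 -0.2846  0.2903] yaw -0.7047 tilt -0.99516 | turn [-5.62  0.42 -0.02] shift [-0.0297 -0.2617  0.0263]
```

```bash
python3 -m handwheel '[[-5.62,0.42,0,-0.005,-0.045,0.005,1],[-5.62,0.42,0,-0.01,-0.09,0.01,1],[-5.62,0.42,0,-0.015,-0.135,0.015,1],[-5.62,0.42,0,-0.02,-0.18,0.02,1],[-5.62,0.42,0,-0.025,-0.22,0.023,1]]' |head -3;python3 -c "
from h import *
to([0.53,-0.065,0.29])"
python3 -m handwheel '[[0,0,-8.5,0,0,0,1],[0,0,-17,0,0,0,1],[0,0,-25.5,0,0,0,1],[0,0,-34,0,0,0,1],[0,0,-42.5,0,0,0,1]]' |head -1;python3 -c "
from h import *
to([0.53,-0.065,0.29])"
```

```text
clock: 2.5
tool_pos: [0.3846, -0.2693, 0.2887]
tool_rot: [-2.942, 0.975, -0.018]
t 2.5 pos [ 0.3846 -0.2693  0.2887] yaw -0.6397 tilt -0.99904 | turn [-2.51  0.11 -0.  ] shift [-0.0053 -0.2505  0.0097]
clock: 3.0
t 3.0 pos [ 0.3845 -0.2696  0.2888] yaw 0.1071 tilt -0.99905 | turn [-1.9  -1.62  0.03] shift [ 0.1665 -0.1877  0.0097]
```

```bash
python3 -m handwheel '[[0,0,-8.5,0.03,-0.035,0,1],[0,0,-17,0.06,-0.07,0,1],[0,0,-25.5,0.09,-0.105,0,1],[0,0,-34,0.13,-0.14,0,1],[0,0,-42.5,0.166,-0.187,0.01,1]]' |head -1
for i in 1 2; do python3 -m handwheel '[[0,0,-8.5,0,0,0,1],[0,0,-17,0,0,0,1],[0,0,-25.5,0,0,0,1],[0,0,-34,0,0,0,1],[0,0,-42.5,0,0,0,1]]' |head -1; done
python3 -c "
from h import *
to([0.53,-0.065,0.29],3.74)"
```

```text
clock: 3.5
clock: 4.0
clock: 4.5
t 4.5 pos [ 0.5238 -0.0776  0.2911] yaw 2.333 tilt -0.99905 | turn [  2.39   1.27 -80.61] shift [0.0048 0.0131 0.0017]
```

```bash
for i in 1 2; do python3 -m handwheel '[[0,0,-8,0,0,0,1],[0,0,-16,0,0,0,1],[0,0,-24,0,0,0,1],[0,0,-32,0,0,0,1],[0,0,-40,0,0,0,1]]' |head -1; done
python3 -c "
from h import *
to([0.53,-0.065,0.29],3.74)"
```

```text
clock: 5.0
clock: 5.5
t 5.5 pos [ 0.5238 -0.0776  0.2911] yaw -2.5548 tilt -0.99905 | turn [ 0.93  2.31 -0.64] shift [-0.0121  0.007   0.0017]
```

```bash
python3 -m handwheel '[[0.93,2.31,-0.64,-0.012,0.007,0,1],[0.93,2.31,-0.64,-0.012,0.007,0,1],[0.93,2.31,-0.64,-0.012,0.007,0,1]]' |head -1
python3 - <<'E'
from h import *
to([0.53,-0.065,0.29],3.74)
i=cams.camera_info('wrist');im=cams.read_camera('wrist');save(im,'w1')
np.save('w1.npy',im);np.save('w1pose.npy',i['pose'])
print(np.round(i['K'],1).tolist())
for t in("press","head","link","vial","loupe","bush","cross_pin"):
    print(t,[(np.round(d['xyz'],3).tolist(),round(d['p'],2)) for d in spotter.spot_in(t,'wrist')[:2]])
E
```

```text
clock: 5.8
t 5.8 pos [ 0.5301 -0.0648  0.2915] yaw -2.548 tilt -1.0 | turn [ 0.02 -0.01 -0.28] shift [ 0.0001 -0.0001  0.0015]
[[272.7, 0.0, 254.1], [0.0, 272.7, 192.4], [0.0, 0.0, 1.0]]
press [([0.565, -0.04, 0.025], 0.74)]
head [([0.567, -0.041, 0.166], 0.95)]
link [([0.52, -0.073, 0.032], 0.71)]
vial [([0.566, -0.042, 0.024], 0.62), ([0.622, -0.108, 0.045], 0.54)]
loupe [([0.507, 0.026, 0.013], 0.63), ([0.565, -0.044, 0.023], 0.21)]
bush [([0.539, -0.057, 0.038], 0.47)]
cross_pin [([0.567, -0.04, 0.169], 0.85)]
```

View pics/w1.png

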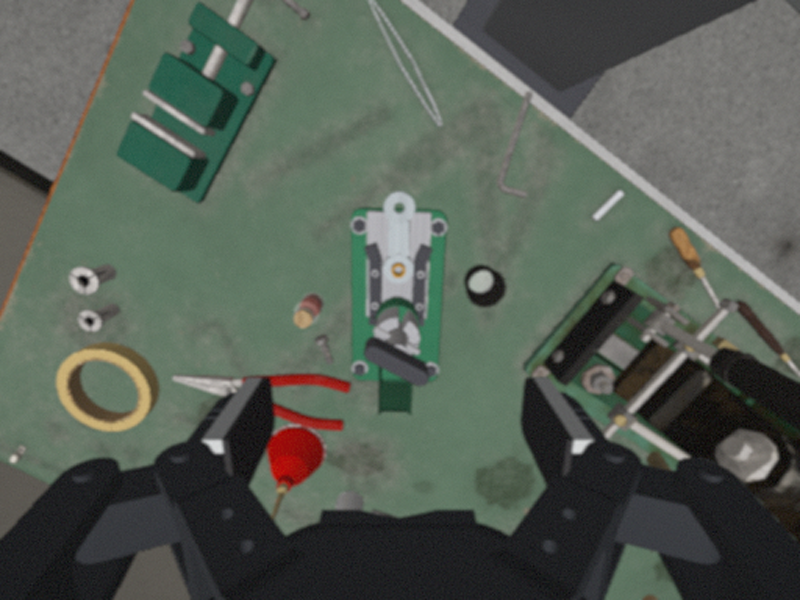

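The press lies upright in the picture: link eye at (398,205), bush (399,269), barrel and collar (397,330), head bar (397,360) turned about 25–30° in the picture; loupe (485,283), vial (307,310). I'll zoom in on the collar and link.

```bash
python3 - <<'E'
from h import *
im=np.load('w1.npy');save(im,'w1c',(215,120,295,250),(492,800)[:1]+(600,) if 0 else (369,600))
i=dict(K=[[272.7,0,254.1],[0,272.7,192.4],[0,0,1]],pose=np.load('w1pose.npy'))
f=.64
P={n:ray((px[0]*f,px[1]*f),'w',z,i) for n,px,z in [('nl',(352,210),.01),('nr',(446,211),.01),('fl',(350,378),.01),('fr',(440,378),.01),('eye',(399,206),.034),('bush',(399,268),.04),('head',(397,361),.168),('headL',(369,344),.168),('headR',(427,374),.168),('vial',(303,317),.054),('loupe',(485,280),.033)]}
for n,p in P.items():print(n,p.round(4))
for a,b in(('nl','fl'),('nr','fr'),('eye','bush'),('bush','head'),('headL','headR')):
    d=P[b]-P[a];print(a,b,np.arctan2(d[1],d[0]).round(3),np.linalg.norm(d[:2]).round(4))
E
```

```text
nl [ 0.5225 -0.1221  0.01  ]
nr [ 0.4733 -0.0471  0.01  ]
fl [ 0.6745 -0.0293  0.01  ]
fr [0.6204 0.0513 0.01  ]
eye [ 0.4928 -0.0882  0.034 ]
bush [ 0.5388 -0.0572  0.04  ]
head [ 0.5674 -0.0403  0.168 ]
headL [ 0.5675 -0.0621  0.168 ]
headR [ 0.5641 -0.0185  0.168 ]
vial [ 0.6237 -0.1066  0.054 ]
loupe [0.5044 0.0177 0.033 ]
nl fl 0.548 0.1781
nr fr 0.589 0.177
eye bush 0.592 0.0555
bush head 0.535 0.0332
headL headR 1.647 0.0438
```

View pics/w1c.png

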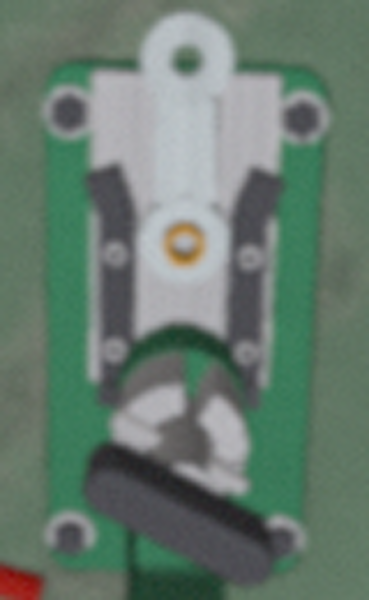

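```bash
python3 - <<'E'
from h import *
i=dict(K=[[272.7,0,254.1],[0,272.7,192.4],[0,0,1]],pose=np.load('w1pose.npy'))
s=80/369
c2=lambda p:(215+p[0]*s,120+p[1]*s)
for a in[(188,378),(206,388),(197,374),(192,408)]:
    p=ray(c2(a),'w',.12,i);d=p[:2]-[.5674,-.0403];print(a,p.round(4),np.linalg.norm(d).round(4),(np.arctan2(-d[1],-d[0])-.575).round(3))
for z in(.12,.168):
    q=proj([.5674,-.0403,z],i);print(z,((q-[215,120])/s).round(0))
for a in(0,-.15,-.3):
    u=np.array([np.cos(a+.575),np.sin(a+.575),0]);print(a,((proj(np.array([.5674,-.0403,.12])-.0175*u,i)-[215,120])/s).round(0))
E
```

```text
(188, 378) [ 0.554  -0.0469  0.12  ] 0.015 -0.118
(206, 388) [ 0.5536 -0.0416  0.12  ] 0.0138 -0.483
(197, 374) [ 0.5518 -0.0456  0.12  ] 0.0165 -0.247
(192, 408) [ 0.5602 -0.0415  0.12  ] 0.0073 -0.413
0.12 [180. 432.]
0.168 [180. 512.]
0 [181. 368.]
-0.15 [192. 369.]
-0.3 [202. 371.]
```

```bash
python3 -c "
from h import *
to([0.459,-0.110,0.039],.575+np.pi)"
python3 -m handwheel '[[0,0,1.0,0.04,0,0.02,0],[0,0,1.0,0.084,0,0.06,0],[0,0,1.0,0.084,0,0.1,0],[0,0,1.0,0.084,0,0.15,0],[0,0,1.0,0.084,0,0.2,0]]' 30
python3 -c "
from h import *
to([0.459,-0.110,0.039],.575+np.pi)
i=cams.camera_info('wrist');im=cams.read_camera('wrist');save(im,'w2')"
```

```text
t 6.2 pos [ 0.5299 -0.0651  0.2918] yaw -2.5487 tilt -1.0 | turn [-0.01  0.    1.02] shift [0.0839 0.0024 0.2528]
clock: 6.7
tool_pos: [0.4604, -0.1124, 0.0909]
tool_rot: [-0.89, 3.011, -0.002]
ft_force: [1.0, -0.9, -1.0]
width: 0.144
gripper_force: 0.0
t 6.7 pos [ 0.4604 -0.1124  0.0909] yaw -2.5667 tilt -1.0 | turn [-0.1   0.09 -0.01] shift [-0.      0.0028  0.0518]
```

View pics/w2.png

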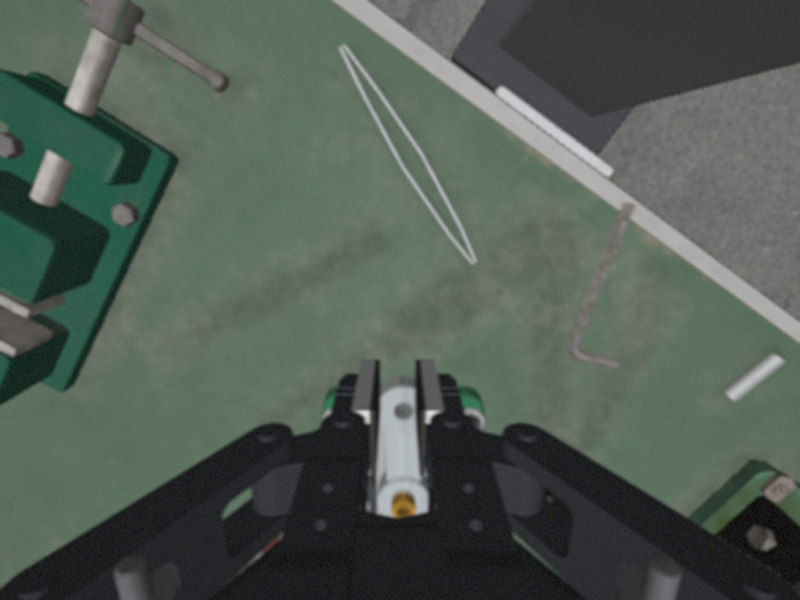

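The fingers straddle the link's line (link about x=402, fingers at 398), so they are aligned. I'll shut them, go down, then push.

```bash
python3 -m handwheel '[[0,0,0,0,0.002,0,0],[0,0,0,0,0.002,0.02,0],[0,0,0,0,0.002,0.04,0],[0,0,0,0,0.002,0.052,0],[0,0,0,0,0.002,0.052,0]]' 30
python3 -m handwheel '[[0,0,0,-0.004,0,0,0],[0,0,0,-0.008,0,0,0],[0,0,0,-0.012,0,0,0],[0,0,0,-0.016,0,0,0],[0,0,0,-0.020,0,0,0]]'
python3 -c "
from h import *
to([0.4994,-0.0843,0.039],.575+np.pi)"
```

```text
clock: 7.25
tool_pos: [0.4597, -0.1102, 0.0404]
tool_rot: [-0.892, 3.012, -0.0]
ft_force: [-0.3, -0.7, 0.5]
width: 0.003
gripper_force: 0.0
clock: 7.75
tool_pos: [0.4763, -0.0992, 0.04]
tool_rot: [0.892, -3.012, 0.001]
ft_force: [-0.0, -1.0, 1.5]
width: 0.004
gripper_force: 0.8
t 7.75 pos [ 0.4763 -0.0992  0.04  ] yaw -2.5656 tilt -1.0 | turn [-0.02 -0.04  0.06] shift [-0.0275 -0.0001  0.001 ]
```

```bash
python3 -m handwheel '[[0,0,0,-0.003,0,0,0],[0,0,0,-0.006,0,0,0],[0,0,0,-0.009,0,0,0],[0,0,0,-0.012,0,0,0],[0,0,0,-0.015,0,0,0]]'|egrep 'pos|ft'
python3 -m handwheel '[[0,0,0,-0.002,0,0,0],[0,0,0,-0.004,0,0,0],[0,0,0,-0.006,0,0,0]]'|egrep 'pos|ft'
python3 -c "
from h import *
to([0.4994,-0.0843,0.039],.575+np.pi)
im=cams.read_camera('wrist');save(im,'w3')
for c in('side','scene'):
  cams.read_camera(c)
  for t in('link','bush'):print(c,t,[(np.round(d['xyz'],3).tolist(),round(d['p'],2)) for d in spotter.spot_in(t,c)[:1]])"
```

```text
tool_pos: [0.4888, -0.091, 0.0397]
ft_force: [-1.7, -0.6, 1.0]
tool_pos: [0.4937, -0.0877, 0.0397]
ft_force: [-0.8, -0.9, -0.1]
t 8.55 pos [ 0.4937 -0.0877  0.0397] yaw -2.5657 tilt -1.0 | turn [ 0.   -0.01  0.05] shift [-0.0066 -0.0002  0.0007]
side link [([0.541, -0.062, 0.035], 0.54)]
side bush []
scene link [([0.532, -0.056, 0.032], 0.93)]
scene bush []
```

```bash
for i in 1 ; do python3 -m handwheel '[[0,0,0,-0.001,0,0,0],[0,0,0,-0.002,0,0,0],[0,0,0,-0.003,0,0,0],[0,0,0,-0.004,0,0,0]]'|egrep 'pos|ft';done; python3 -m handwheel '[[0,0,0,-0.001,0,0,0],[0,0,0,-0.002,0,0,0]]'|egrep 'pos|ft'
```

```text
tool_pos: [0.4969, -0.0857, 0.0397]
ft_force: [-1.3, -0.5, 1.0]
tool_pos: [0.4987, -0.0845, 0.0397]
ft_force: [-1.8, -0.7, 1.2]
```

```bash
python3 -m handwheel '[[0,0,0,-0.001,0,0,0],[0,0,0,-0.002,0,0,0]]'|egrep 'pos|ft'; python3 -m handwheel '[[0,0,0,-0.001,0,0,0],[0,0,0,-0.001,0,0,0]]'|egrep 'pos|ft'
```

```text
tool_pos: [0.5005, -0.0834, 0.0397]
ft_force: [-2.1, -1.3, 1.5]
tool_pos: [0.5014, -0.0828, 0.0397]
ft_force: [-0.9, -0.3, 0.6]
```

```bash
python3 -m handwheel '[[0,0,0,-0.001,0,0,0],[0,0,0,-0.002,0,0,0]]'|egrep 'pos|ft'; python3 -m handwheel '[[0,0,0,-0.001,0,0,0],[0,0,0,-0.002,0,0,0]]'|egrep 'pos|ft';python3 -c "
from h import *
im=cams.read_camera('side');save(im,'s2',(190,150,330,255))"
```

```text
tool_pos: [0.5029, -0.0818, 0.0397]
ft_force: [-1.1, -0.3, 0.3]
tool_pos: [0.5033, -0.0815, 0.0395]
ft_force: [-6.9, -5.7, 5.3]
```

View pics/s2.png

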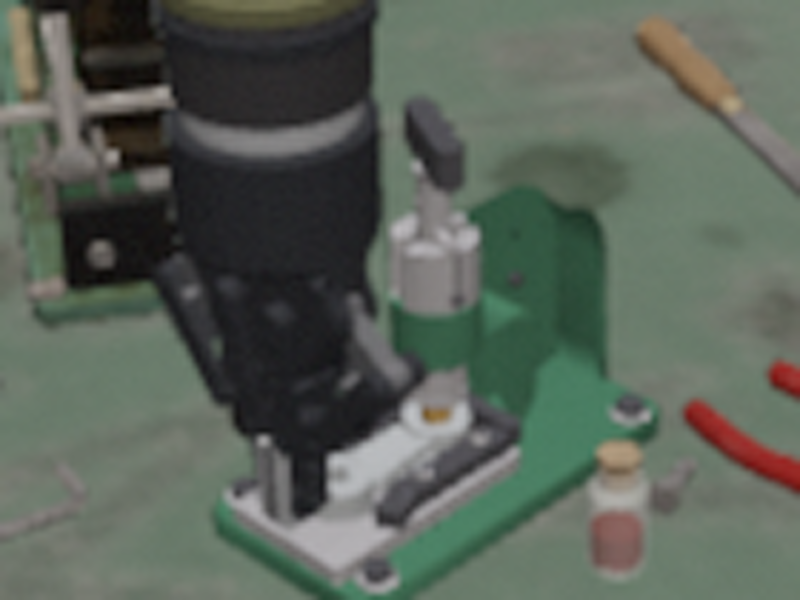

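The link is against the stop, with about 9 N of resistance; the side crop shows its bushed boss at (437,410) in front of the barrel's lower end. I'll hold one more moment, back off, rise, and go to a close look at the collar.

```bash
python3 -m handwheel '[[0,0,0,-0.001,0,0,0],[0,0,0,-0.001,0,0,0]]'|egrep 'pos|ft'; python3 -m handwheel '[[0,0,0,0.008,0,0,0],[0,0,0,0.02,0,-0.01,0],[0,0,0,0.04,0,-0.06,0.2],[0,0,0,0.04,0,-0.11,0.5],[0,0,0,0.04,0,-0.15,0.5]]'|egrep 'clock|pos|ft'
python3 -m handwheel '[[0,0,0,0,0,-0.03,0.5],[0,0,0,0,0,-0.03,0.5]]'|egrep 'clock|pos|ft'
python3 - <<'E'
from h import *
to([0.53,-0.065,0.24],.575+np.pi)
i=cams.camera_info('wrist');im=cams.read_camera('wrist');np.save('w4.npy',im);np.save('w4pose.npy',i['pose'])
for t in("head","link","bush"):
    print(t,[(np.round(d['xyz'],3).tolist(),round(d['p'],2)) for d in spotter.spot_in(t,'wrist')[:2]])
c=proj([.569,-.039,.12],i);print(c)
x,y=int(c[0]),int(c[1]);save(im,'w4',(x-40,y-30,x+40,y+30))
E
```

```text
tool_pos: [0.5033, -0.0815, 0.0395]
ft_force: [-7.1, -4.7, 6.4]
clock: 11.05
tool_pos: [0.4711, -0.1023, 0.1926]
ft_force: [1.4, -0.6, 0.2]
clock: 11.25
tool_pos: [0.4746, -0.1027, 0.2253]
ft_force: [-0.0, -0.0, 0.2]
t 11.25 pos [ 0.4746 -0.1027  0.2253] yaw -2.5659 tilt -0.99995 | turn [-0.37  0.41  0.04] shift [-0.0671  0.0014 -0.0142]
head []
link [([0.537, -0.056, 0.032], 0.88)]
bush []
[257.44787575 298.23261033]
```

```bash
python3 -m handwheel '[[-0.37,0.41,0,-0.04,0.001,-0.02,1],[-0.37,0.41,0,-0.08,0.001,-0.025,1],[-0.37,0.41,0,-0.121,0.001,-0.025,1],[-0.37,0.41,0,-0.121,0.001,-0.025,1]]'|egrep 'clock|pos|ft'
python3 - <<'E'
from h import *
to([0.577,-0.034,0.25],.575+np.pi)
i=cams.camera_info('wrist');im=cams.read_camera('wrist');np.save('w4.npy',im);np.save('w4pose.npy',i['pose'])
for t in("head","link","bush"):
    print(t,[(np.round(d['xyz'],3).tolist(),round(d['p'],2)) for d in spotter.spot_in(t,'wrist')[:2]])
c=proj([.569,-.039,.14],i);print(c)
x,y=int(c[0]),int(c[1]);print(x,y);save(im,'w4',(x-60,y-45,x+60,y+45))
E
```

```text
clock: 11.85
tool_pos: [0.5754, -0.0328, 0.2423]
ft_force: [-0.2, 0.4, 0.0]
t 11.85 pos [ 0.5754 -0.0328  0.2423] yaw -2.5623 tilt -0.99994 | turn [ 0.47 -0.44  0.24] shift [-0.0006 -0.0019 -0.0077]
head [([0.567, -0.039, 0.17], 0.86), ([0.567, -0.04, 0.164], 0.65)]
link [([0.533, -0.057, 0.034], 0.87)]
bush []
[251.72793616 187.69026645]
251 187
```

View pics/w4.png

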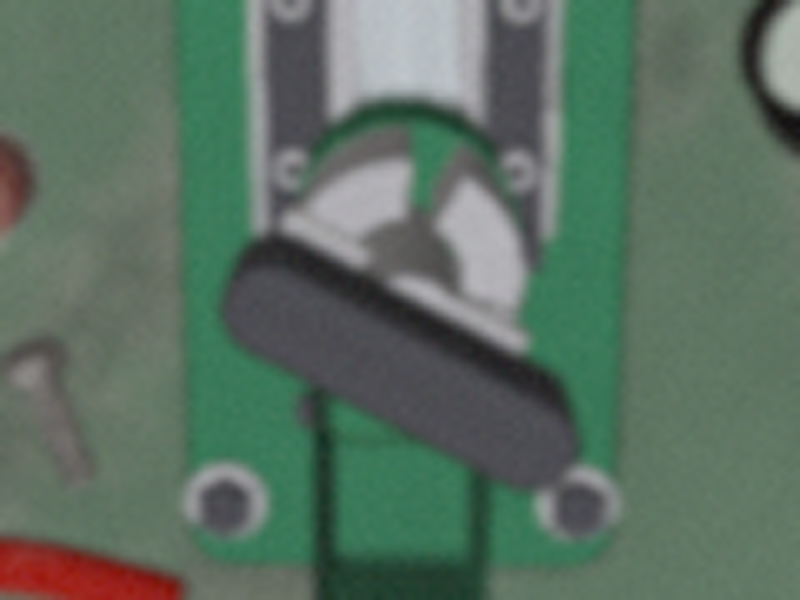

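The slot's front notch runs between (411,155) and (453,175); the pin shows as a light bar at (290,220)–(520,340); the head bar's top is centred at (400,362).

```bash
python3 - <<'E'
from h import *
i=dict(K=[[272.7,0,254.1],[0,272.7,192.4],[0,0,1]],pose=np.load('w4pose.npy'))
r=lambda u,v,z:ray((191+u/6.667,142+v/6.667),'w',z,i)
h=r(402,365,.168);print('head',h.round(4))
a,b=r(238,292,.168),r(568,440,.168);print('bar',np.arctan2(*(b-a)[1::-1]).round(3),np.linalg.norm(b-a).round(4),((a+b)/2).round(4))
a,b=r(290,222,.1235),r(523,345,.1235);m=(a+b)/2;print('pin',np.arctan2(*(b-a)[1::-1]).round(3),np.linalg.norm(b-a).round(4),m.round(4))
a,b=r(411,155,.12),r(453,175,.12);print('slot w',np.linalg.norm(b-a).round(4))
e1,e2=r(411,155,.12),r(408,212,.12);f1,f2=r(455,175,.12),r(433,215,.12)
print('edges',[np.arctan2(*(q-p)[1::-1]).round(3) for p,q in((e1,e2),(f1,f2))])
for c in(h,m):
    d=c-(a+b)/2;print('slot yaw',np.arctan2(d[1],d[0]).round(3),np.linalg.norm(d[:2]).round(4))
for n,p,q in(('railL',(268,50),(268,130)),('colL',(322,400),(322,560)),('colR',(482,480),(482,560)),('bedL',(255,10),(262,220)),('baseL',(180,0),(190,500)),('baseR',(633,0),(618,500))):
    d=r(*q,.02)-r(*p,.02);print(n,np.arctan2(d[1],d[0]).round(3))
E
```

```text
head [ 0.5688 -0.0395  0.168 ]
bar 1.705 0.0436 [ 0.5688 -0.0391  0.168 ]
pin 1.645 0.0381 [ 0.5702 -0.0378  0.1235]
slot w 0.0067
edges [np.float64(0.524), np.float64(0.086)]
slot yaw 0.293 0.0151
slot yaw 0.37 0.017
railL 0.553
colL 0.561
colR 0.587
bedL 0.584
baseL 0.559
baseR 0.581
```

```bash
python3 -m handwheel '[[0,0,-8.3,0,0,0,0.45],[0,0,-16.6,0,0,0,0.45],[0,0,-24.9,0,0,0,0.45],[0,0,-33.2,0,0,0,0.45],[0,0,-41.5,0,0,0,0.45]]'|egrep 'clock|pos'
python3 -c "
from h import *
to([0.569,-0.039,0.1625],1.675+np.pi)"
```

```text
clock: 12.55
tool_pos: [0.5715, -0.0361, 0.2446]
t 12.55 pos [ 0.5715 -0.0361  0.2446] yaw -1.8368 tilt -0.99995 | turn [  0.6    0.03 -21.21] shift [0.0033 0.0008 0.0822]
```

```bash
python3 -m handwheel '[[0.2,0,-7.3,0,0,0,0.45],[0.4,0,-14.5,0.002,0,0.01,0.45],[0.6,0,-21.2,0.003,0.001,0.02,0.45],[0.6,0,-21.2,0.003,0.001,0.03,0.45]]'|egrep 'clock|pos|width'
python3 -c "
from h import *
to([0.569,-0.039,0.1625],1.675+np.pi)
i=cams.camera_info('wrist')
im=cams.read_camera('wrist');c=proj([.569,-.039,.168],i);x,y=int(c[0]),int(c[1]);print(c);save(im,'w5',(x-100,y-90,x+100,min(y+60,384)))
for t in('head',):print(t,[(np.round(d['xyz'],3).tolist(),round(d['p'],2)) for d in spotter.spot_in(t,'wrist')[:2]])"
```

```text
clock: 12.95
tool_pos: [0.5694, -0.0387, 0.2144]
width: 0.455
t 12.95 pos [ 0.5694 -0.0387  0.2144] yaw -1.4725 tilt -1.0 | turn [-0.02  0.02 -0.34] shift [0.0003 0.0005 0.0519]
[254.48573452 220.31379111]
head [([0.567, -0.041, 0.168], 0.7)]
```

View pics/w5.png

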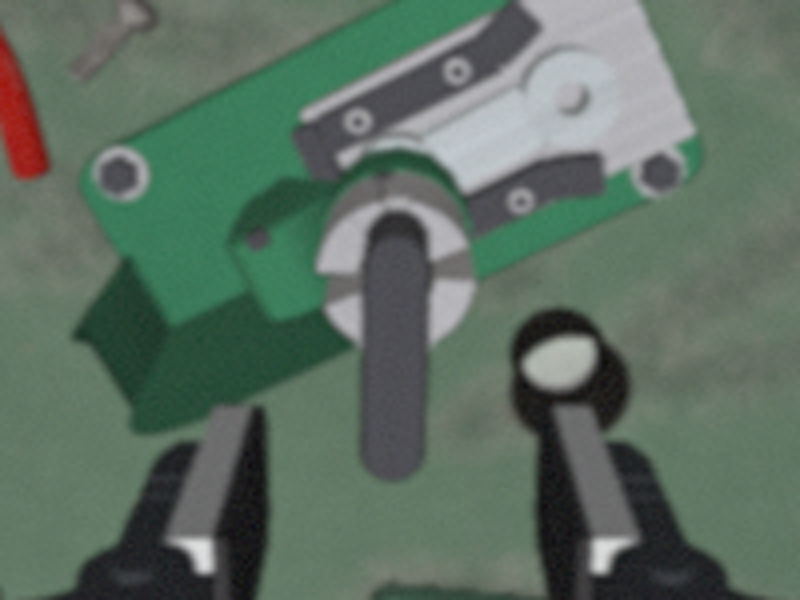

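The bar is upright and centred between the fingers, the link is seated, and the slot shows on both sides of the shaft at (343,288) and (458,268).

```bash
python3 - <<'E'
from h import *
i=cams.camera_info('wrist');r=lambda u,v,z:ray((154+u/4,130+v/4),'w',z,i)
for L,Q in(((331,289),(470,267)),((343,288),(458,268)),((330,276),(472,258)),((332,302),(473,279))):
    d=r(*L,.12)-r(*Q,.12);print(np.arctan2(d[1],d[0]).round(3),np.linalg.norm(d).round(4),((r(*L,.12)+r(*Q,.12))/2).round(4))
a,b=r(395,240,.168),r(393,470,.168);d=a-b;print(np.arctan2(d[1],d[0]),((a+b)/2).round(4))
E
python3 -m handwheel '[[0,0,-0.3,0,0,0.015,0.45],[0,0,-0.3,0,0,0.03,0.45],[0,0,-0.3,0,0,0.042,0.45],[0,0,-0.3,0,0,0.052,0.45],[0,0,-0.3,0,0,0.052,0.45]]'|egrep 'clock|pos|ft'
python3 -m handwheel '[[0,0,0,0,0,0,0.1],[0,0,0,0,0,0,0],[0,0,0,0,0,0,0],[0,0,0,0,0,0,0],[0,0,0,0,0,0,0]]' 60
python3 -c "
from h import *
to([0.569,-0.039,0.1625],1.675+np.pi)"
```

```text
0.259 0.0307 [ 0.5685 -0.0381  0.12  ]
0.275 0.0255 [ 0.5685 -0.0381  0.12  ]
0.226 0.0312 [ 0.5687 -0.0407  0.12  ]
0.264 0.0313 [ 0.5678 -0.0353  0.12  ]
-1.4867740702403247 [ 0.5699 -0.0394  0.168 ]
clock: 13.55
tool_pos: [0.5698, -0.0378, 0.1614]
ft_force: [-0.2, 0.2, 0.5]
clock: 14.05
tool_pos: [0.5711, -0.0378, 0.1632]
tool_rot: [-2.334, 2.101, -0.001]
ft_force: [-0.9, 0.5, 1.5]
width: 0.121
gripper_force: 61.3
t 14.05 pos [ 0.5711 -0.0378  0.1632] yaw -1.4662 tilt -1.0 | turn [-0.09  0.01  0.03] shift [0.0009 0.0022 0.0007]
```

```bash
python3 -m handwheel '[[0,0,8,0,0,0,0],[0,0,16,0,0,0,0],[0,0,24,0,0,0,0],[0,0,32,0,0,0,0],[0,0,40,0,0,0,0]]'|egrep 'clock|pos|ft|width'
python3 -c "
from h import *
s,p,r=state();print(np.round(s['moment'],2))
to([0.5705,-0.0385,0.1625],.27+np.pi)"
```

```text
clock: 14.55
tool_pos: [0.5711, -0.0379, 0.163]
ft_force: [1.0, -0.9, 2.0]
width: 0.121
[-0.16  0.1  -0.03]
t 14.55 pos [ 0.5711 -0.0379  0.163 ] yaw -2.17 tilt -1.0 | turn [-4.00e-02  7.00e-02  4.02e+01] shift [0.0008 0.0002 0.0005]
```

```bash
python3 -m handwheel '[[0,0,8,0,0,0,0],[0,0,16,0,0,0,0],[0,0,24,0,0,0,0],[0,0,32,0,0,0,0],[0,0,39.5,0,0,0,0]]'|egrep 'clock|pos|ft|width'
python3 -m handwheel '[[0,0,0,0,0,0.001,0],[0,0,0,0,0,0.002,0],[0,0,0,0,0,0.003,0]]'|egrep 'clock|pos|ft|width'
python3 -c "
from h import *
s,p,r=state();print(np.round(s['moment'],2))
to([0.5705,-0.0385,0.1625],.27+np.pi)"
```

```text
clock: 15.05
tool_pos: [0.5711, -0.038, 0.1631]
ft_force: [-0.3, -0.4, 1.7]
width: 0.126
clock: 15.35
tool_pos: [0.5711, -0.038, 0.1598]
ft_force: [0.1, -1.8, 2.9]
width: 0.124
[-0.34  0.07  0.02]
t 15.35 pos [ 0.5711 -0.038   0.1598] yaw -2.8516 tilt -1.0 | turn [-0.01  0.08  1.15] shift [ 0.0007 -0.0004 -0.0027]
```

It dropped 3 mm against about 3 N, so the pin is in the slot. I'll continue down.

```bash
python3 -m handwheel '[[0,0,0,0,0,0.002,0],[0,0,0,0,0,0.004,0],[0,0,0,0,0,0.006,0],[0,0,0,0,0,0.008,0]]'|egrep 'clock|pos|ft|width'
python3 -m handwheel '[[0,0,0,0,0,0.0015,0],[0,0,0,0,0,0.003,0],[0,0,0,0,0,0.0045,0]]'|egrep 'clock|pos|ft|width'
```

```text
clock: 15.75
tool_pos: [0.571, -0.0379, 0.1517]
ft_force: [0.3, -1.5, 4.3]
width: 0.118
clock: 16.05
tool_pos: [0.5714, -0.0379, 0.1485]
ft_force: [-2.6, -1.6, 12.2]
width: 0.122
```

```bash
python3 -m handwheel '[[0,0,0,0,0,0.001,0],[0,0,0,0,0,0.002,0],[0,0,0,0,0,0.003,0]]'|egrep 'clock|pos|ft|width'
python3 -m handwheel '[[0,0,0,0,0,0.001,0],[0,0,0,0,0,0.002,0]]'|egrep 'clock|pos|ft|width'
```

```text
clock: 16.35
tool_pos: [0.5714, -0.0379, 0.1457]
ft_force: [-3.1, -1.5, 13.6]
width: 0.123
clock: 16.55
tool_pos: [0.5715, -0.0379, 0.1439]
ft_force: [-3.1, -0.5, 13.9]
width: 0.122
```

```bash
python3 -m handwheel '[[0,0,0,0,0,0.001,0],[0,0,0,0,0,0.001,0]]'|egrep 'clock|pos|ft|width'
python3 -m handwheel '[[0,0,0,0,0,0.001,0],[0,0,0,0,0,0.001,0]]'|egrep 'clock|pos|ft|width'
```

```text
clock: 16.75
tool_pos: [0.5715, -0.0379, 0.143]
ft_force: [-3.6, -1.8, 15.1]
width: 0.125
clock: 16.95
tool_pos: [0.5718, -0.0379, 0.1429]
ft_force: [-4.7, -2.7, 20.1]
width: 0.124
```

The firm stop is reached after 20.3 mm of travel, with the force jumping to 20 N. I'll press slightly more, hold, then ride up and release.

```bash
python3 -m handwheel '[[0,0,0,0,0,0.0005,0],[0,0,0,0,0,0.0005,0],[0,0,0,0,0,0.0005,0]]'|egrep 'clock|pos|ft|width'
python3 -m handwheel '[[0,0,0,0,0,-0.004,0],[0,0,0,0,0,-0.009,0],[0,0,0,0,0,-0.014,0],[0,0,0,0,0,-0.019,0],[0,0,0,0,0,-0.0215,0]]'|egrep 'clock|pos|ft|width'
python3 -m handwheel '[[0,0,0,0,0,0,0],[0,0,0,0,0,0,0.1],[0,0,0,0,0,0,0.25],[0,0,0,0,0,0,0.4],[0,0,0,0,0,0,0.4]]'|egrep 'clock|pos|ft|width'
```

```text
clock: 17.25
tool_pos: [0.5719, -0.0379, 0.1429]
ft_force: [-5.8, -1.2, 23.1]
width: 0.118
clock: 17.75
tool_pos: [0.571, -0.0378, 0.1615]
ft_force: [-0.1, -2.4, 1.4]
width: 0.125
clock: 18.25
tool_pos: [0.5703, -0.0375, 0.1607]
ft_force: [0.3, -0.3, -0.5]
width: 0.398
```

```bash
python3 -m handwheel '[[0,0,0,0,0,-0.01,0.45],[0,0,0,0,0,-0.03,0.45],[0,0,0,0,0,-0.06,0.45],[0,0,0,0,0,-0.1,0.45],[0,0,0,0,0,-0.1,0.45]]'|egrep 'clock|pos|ft|width'
python3 -c "
from h import *
i=cams.camera_info('wrist')
im=cams.read_camera('wrist')
im2=cams.read_camera('side')
a=cv2.resize(im[120:300,160:350],(400,380));b=cv2.resize(im2[150:255,200:310],(400,380));save(np.hstack([a,b]),'fin',sz=(800,380))
for c in('wrist','side'):
  for t in('head','link','vial','loupe'):print(c,t,[(np.round(d['xyz'],3).tolist(),round(d['p'],2)) for d in spotter.spot_in(t,c)[:2]])"
```

```text
clock: 18.75
tool_pos: [0.5736, -0.0379, 0.2677]
ft_force: [0.9, 0.5, -0.0]
width: 0.456
wrist head [([0.566, -0.04, 0.167], 0.84), ([0.566, -0.038, 0.169], 0.66)]
wrist link [([0.535, -0.058, 0.033], 0.57)]
wrist vial []
wrist loupe [([0.505, 0.024, 0.018], 0.61)]
side head [([0.57, -0.046, 0.156], 0.73)]
side link [([0.545, -0.063, 0.031], 0.56)]
side vial [([0.622, -0.116, 0.03], 0.51)]
side loupe [([0.51, 0.016, 0.024], 0.61)]
```

View pics/fin.png

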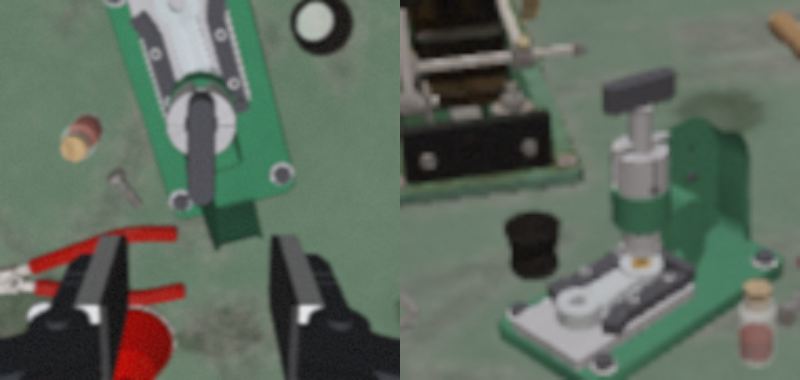

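The head is back up with its bar along the slot, at (640,88) in the right half. The link is seated with the bush flush at (640,263), and the vial and loupe are still in place.

```bash
python3 -c "
from plant import workorder
print(workorder.hand_in())"
```

```text
the job is handed in; nothing more can be done
None
```

I've handed the job in, with no verdict returned: the link is seated, the bush was pressed to the firm stop at about 23 N, the head is back up, and the vial and loupe weren't touched, at about 19 s of the 64 s allowed.

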